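# Pack the shoe-care tote and hang it on the bench hook

### The job

Put the flat polish tin and the small glass jar into the open metal tote while it stands on the bench. Then pick the tote up by its rod handle and hang it on the two-pronged hook of the bench stand, handle resting in both prongs and the tin and jar still inside, and let go. Leave the bottle, the hammer and the brush where they are.

Things in the scene. Friction and masses are not known exactly. Their poses are not given: they have to be found in the camera images.
- tote: loose open-topped sheet-metal tote on the bench, 160 (its x) by 140 (its y) by 45 mm high, walls and floor 3 mm, about 0.4 kg empty, with a 26 mm wide upright in the middle of each 160 mm side (y = -68 and +68) and a straight rod handle between them. Origin at the centre of its underside, z up; yaw within 0.4 rad of the world's
- tote_handle (a point): middle of the tote's handle rod, on its axis, 125 mm above the underside, 80 mm above the rim. The rod is 10 mm thick, runs along the tote's y, free for 134 mm between the uprights; it crosses over the middle of the tote and leaves an opening 72 mm wide on either side of it (in x)
- hook: fixed bench stand with a two-pronged hook. Origin on the bench straight below the hook's seat, z up; the prongs point along its -x (towards the robot, within 0.35 rad). An 18 mm post at x = +125 mm, on a foot plate 120 x 120 x 12 mm (x = 65 to 185), carries an 80 mm cross bar at 190 mm height, from which the prongs come out
- hook_seat (a point): where the handle's axis lies when hung (along this y; same axes as hook): middle of the valley, 180 mm above the bench. The 10 mm round prongs run side by side at y = -40 and +40 mm (70 mm free between), have a flat valley from x = +14 to -12 mm (prong tops 175 mm high) and turn up to tips at x = -30 mm, tops 197 mm high
- tin: loose closed flat round polish tin with black lid, 50 mm across and 24 mm high, 60 g, standing flat; origin at the centre of its underside, z up
- tin_center (a point): centre of the tin, 12 mm above its underside
- jar: loose closed small round jar of amber glass with black cap and paper label, 40 mm across and 45 mm high with its slightly narrower cap, about 90 g, standing upright; origin at the centre of its underside, z up
- jar_center (a point): centre of the jar, 22.5 mm above its underside
- bottle: bystander: white plastic bottle, 68 mm across, 190 mm high, upright; origin at the centre of its underside
- hammer: bystander: hammer 240 mm long lying on the bench; origin on the bench under it, about midway, handle to its -x
- brush: bystander: wooden shoe brush 120 (x) by 45 by 40 mm, bristles down; origin at the centre of its underside
Not all that is in view belongs to the job. There is more than one size of the jar; the one meant has the size given above.

How it is judged:
By the outcome, as a careful person would: the job done as asked, in the order asked, and still so for the second after the job is handed in, with the robot touching nothing.
It also fails if it takes over 72 s, if anything falls off the work surface, if the arm or the gripper's body presses on something with over 40 N, if the wrist force passes 120 N, or if a joint passes its speed limit or range.

### The arm

A 7-joint arm with a two-finger parallel gripper is mounted at the origin on the work surface. World frame = base frame: x ahead of the robot, y to its left, z up, the work surface at z = 0. Lengths are in mm, angles in rad, forces in N, time in s.
With the tool pointing down it reaches from about 425 to 800 mm from the base axis. Payload 8.3 kg.
Tool frame: the origin (TCP) lies between the finger pads; the fingertips stand 19 mm ahead of it and the grasp point (between the pads) is the TCP; z points along the fingers, y is the line along which they close (so a half turn about z gives the same grasp; the last joint's range is limited). The gripper opens to 85 mm and grips with 20 to 120 N. Pads are 22 mm wide; open, the fingers measure 114 mm over their backs; the gripper's body (76 mm by 85 mm) begins 54 mm behind the grasp point. The pads swing forward as they close: fully open they stand 13 mm farther back than shut.
Start: joints at [-1.223, 0.383, 0.016, 1.37, -0.006, 1.388, -0.046], TCP at [249.539, 573.005, 250.279] pointing down, gripper open.
Joint ranges: [-2.95, 2.95], [-0.25, 2.06], [-1.52, 1.56], [0.18, 2.33], [-1.44, 4.58], [0.02, 2.06], [-3.01, 3.01]. Speed limits (rad/s): [2.39, 2.39, 3.01, 3.01, 3.14, 3.14, 3.14].

### API

Orientations are given as a 3x3 rotation matrix whose columns are the frame's x, y, z axes.
In Python, from rig import env gives the robot as it stands. The module is installed in compiled form; this text tells all that it offers.
- The arm moves only by the tool send_rows, never from a script. Its argument "commands" is a list that holds one entry, the list of rows, each a list of 4 numbers: the shift along the tool's x, y, z as a fraction of full scale, then the turn about the tool's z as a fraction of full scale. In form: [[[x, y, z, spin], ...]]. A call has 1 to 20 rows; each row shifts and turns the commanded pose from where the row before left it, along the tool's axes as they then stand; what a row does not reach is not made up. Full scale, the value 1, is 0.025 m for a shift and 8 degrees for a turn. A row lasts 1/8 s, in which the tool goes at most 62.5 mm and 10.7 degrees, less where a joint would pass 70% of its speed; a pose out of reach is approached as far as the arm can. A call with a number of a shift or a turn outside -1 to 1 is refused whole. A call with a gripper value outside its range is refused whole. "fingers" is the opening, from -1 (shut) to 1 (fully open), set as the call begins (left out, the last holds). The fingers move at their own pace and stop on an object; "force" is the grip in N (left out, the last holds). Time passes only in rows, so rows that do not move let the fingers close. It gives the time, the measured TCP pose, the force, the opening and the grip force at its end, in the units of the state.
- env.read_state(): the state, without advancing time (a new reading comes with each control period).
- env.capture(name): name is "scene" or "top" or "wrist"; returns a dict with "img" (384x512x3 uint8, blue, green, red), "z_map" (384x512 float32, mm along the optical axis (not along the pixel's ray), 0 where there is no reading), "intrinsics" (3x3 intrinsics, pixels), "world_to_cam" (4x4, takes a point from world to camera coordinates); the wrist camera has in their place "mount" (4x4, takes a point from camera to tool coordinates, whose origin is the TCP and whose axes are the flange's). Camera axes: x right, y up, looking along -z (the intrinsics and any distortion apply to the point x, -y, -z); pixel columns grow to the right and rows downward; lengths in mm; the calibration is good to about 2 mm. A picture is of the moment at which its call begins: read the wrist's pose just before it.
- env.finish_job(): hands the job in; it is judged then, once.
The state is a dict: "time": time; "joint_positions": joint angles; "qvel": joint speeds; "joint_torque": joint torques, N m; "tool_pos": TCP position; "eef_rot": TCP orientation; "wrist_force": force on the tool from outside, world axes, zero at the start; "moment": the same for the moment, N m; "gripper_width": opening from 0.0 (shut) to 1.0 (fully open); "grasp_force": force on a finger pad.
Only numpy, scipy, OpenCV 4.12 (cv2) and the standard library are available. Lean on these libraries where they do the work, as an engineer would, in place of code of your own. Each camera call takes 0.05 s, during which the arm holds its last target. There are 200 camera calls.

## Working session

There is one attempt and no reset: what is moved stays moved. The work goes in short steps, Python scripts to look and compute and a tool call to move; the robot and the scene stay as the last step left them, time stands still between calls to the robot, and variables do not carry over. Pictures are saved under pics/ and viewed, at most 10 in all, crops included, and the job is handed in when it is done.

Besides the shell and the picture viewer there is one more tool, called in YAML: its name, and indented under it one key for each argument. send_rows: Moves the arm, as the interface text tells. Its arguments: {"type":"object","properties":{"commands":{"type":"array","items":{"type":"array","items":{"type":"array","items":{"type":"number","minimum":-1,"maximum":1}}}},"fingers":{"type":"number"},"force":{"type":"number"}},"required":["commands"]}

```bash
mkdir -p pics; cat > h.py <<'E'
import numpy as np, cv2
from rig import env
def cap(n):
    s=env.read_state(); c=env.capture(n); 
    if n=="wrist":
        T=np.eye(4);T[:3,:3]=np.array(s["eef_rot"]);T[:3,3]=s["tool_pos"]; c["c2w"]=T@np.array(c["mount"])
    else: c["c2w"]=np.linalg.inv(np.array(c["world_to_cam"]))
    return c
def cloud(c):
    K=np.array(c["intrinsics"]);z=c["z_map"].astype(float);v,u=np.mgrid[:z.shape[0],:z.shape[1]]
    p=np.stack([(u-K[0,2])/K[0,0]*z,-(v-K[1,2])/K[1,1]*z,-z],-1)
    w=p@c["c2w"][:3,:3].T+c["c2w"][:3,3]; w[z<=0]=np.nan; return w
def ray(c,u,v,h):
    K=np.array(c["intrinsics"]);d=c["c2w"][:3,:3]@np.array([(u-K[0,2])/K[0,0],-(v-K[1,2])/K[1,1],-1]);o=c["c2w"][:3,3]
    return o+d*(h-o[2])/d[2]
E
python3 - <<'E'
from h import *
import pickle
print(env.read_state())
for n in("scene","top"):
    c=cap(n); cv2.imwrite(f"pics/{n}0.png",c["img"]); pickle.dump(c,open(n+".pkl","wb"))
    print(n,c["intrinsics"],c["c2w"].round(2),[k for k in c])
E
```

```text
{'time': 0.0, 'joint_positions': array([-1.22289055,  0.38420887,  0.01634651,  1.37117706, -0.00627127,
        1.38821312, -0.04651687]), 'qvel': array([-4.46584611e-04, -2.95295069e-03,  2.94217201e-04,  1.16807128e-03,
       -9.71612773e-04, -2.60386827e-05, -1.68035704e-03]), 'joint_torque': array([ 5.13829491e-04, -6.27591062e+01,  8.44571069e-01, -3.71813643e+01,
        1.64933573e-02,  1.43470068e-02,  2.59490754e-06]), 'tool_pos': array([249.36255334, 572.5765909 , 249.28651609]), 'eef_rot': array([[-9.16830280e-01,  3.99276473e-01, -7.32360041e-04],
       [ 3.99277141e-01,  9.16828486e-01, -1.81461861e-03],
       [-5.30859703e-05, -1.95611191e-03, -9.99998085e-01]]), 'wrist_force': array([0.63887955, 0.13222126, 0.14950405]), 'moment': array([-0.01243137,  0.00127773, -0.01771658]), 'grasp_force': 0.0, 'gripper_width': 0.9997847653104949}
scene [[395.47715699   0.         258.04666372]
 [  0.         395.47715699 189.44084442]
 [  0.           0.           1.        ]] [[ 8.00000e-01 -3.50000e-01  4.80000e-01  1.01627e+03]
 [ 5.90000e-01  4.90000e-01 -6.30000e-01 -5.59110e+02]
 [-1.00000e-02  8.00000e-01  6.10000e-01  6.69430e+02]
 [ 0.00000e+00  0.00000e+00  0.00000e+00  1.00000e+00]] ['img', 'z_map', 'intrinsics', 'world_to_cam', 'c2w']
top [[390.02082752   0.         258.7039241 ]
 [  0.         390.02082752 193.94741948]
 [  0.           0.           1.        ]] [[ 1.00000e-02  9.80000e-01 -1.90000e-01  4.24170e+02]
 [-1.00000e+00  1.00000e-02 -0.00000e+00 -3.15000e+00]
 [-0.00000e+00  1.90000e-01  9.80000e-01  1.03249e+03]
 [ 0.00000e+00  0.00000e+00  0.00000e+00  1.00000e+00]] ['img', 'z_map', 'intrinsics', 'world_to_cam', 'c2w']
```

View pics/top0.png

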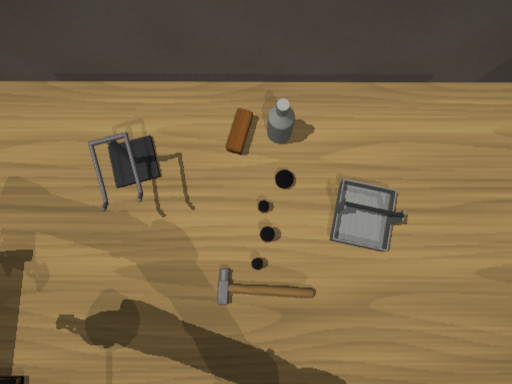

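View pics/scene0.png

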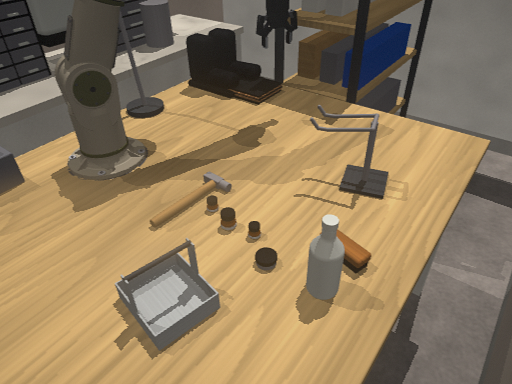

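The top view shows the tin at (284,179), jars at (264,206), (267,234) and (257,264), the tote at (364,215), and the hook stand at (120,165). The bottle is at (281,125), the brush at (240,131) and the hammer at (265,288).

```bash
python3 - <<'E'
from h import *
import pickle
c=pickle.load(open("top.pkl","rb")); w=cloud(c)
def comp(x0,y0,x1,y1,lo,hi,name):
    m=np.zeros(w.shape[:2],bool); s=w[y0:y1,x0:x1,2]; m[y0:y1,x0:x1]=(s>lo)&(s<hi)
    p=w[m]; 
    if len(p)<4: print(name,len(p)); return
    r=cv2.minAreaRect(p[:,:2].astype(np.float32)); cc=cv2.minEnclosingCircle(p[:,:2].astype(np.float32))
    print(name,len(p),"rect",np.round(r[0],1),np.round(r[1],1),round(r[2],1),"circ",np.round(cc[0],1),round(cc[1],1),"z",np.nanpercentile(p[:,2],[2,50,98]).round(1))
comp(270,165,300,192,12,60,"tin")
comp(253,196,275,216,12,80,"jarA")
comp(255,222,280,245,12,80,"jarB")
comp(247,255,267,274,12,80,"jarC")
comp(325,170,420,260,40,52,"rim")
comp(325,170,420,260,110,140,"handle")
comp(325,170,420,260,1,10,"totefloor?")
comp(265,95,300,148,20,220,"bottle")
comp(225,105,256,158,20,60,"brush")
comp(215,260,320,310,8,60,"hammer")
comp(80,125,165,215,170,182,"prong valley")
comp(80,125,165,215,182,210,"tips+bar")
comp(80,125,165,200,7,25,"foot")
# wide view of bars
m=(w[...,2]>150); m[:, :80]=0; m[:,165:]=0; m[:120]=0;m[215:]=0
for v in range(125,215,5):
    us=np.where(m[v])[0]; print(v,[(u,*w[v,u].round(0).astype(int)) for u in us][::3])
E
```

```text
tin 277 rect [659.7 -65.9] [48.7 47.9] 0.2 circ [659.7 -66.2] 25.4 z [17.6 24.2 28.2]
jarA 109 rect [584.4 -10.4] [26.7 26. ] 0.6 circ [584.4 -10.1] 14.6 z [12.8 34.4 38.4]
jarB 195 rect [510.6 -20.8] [36.8 36. ] 44.7 circ [511.2 -20. ] 20.2 z [13.1 45.1 49. ]
jarC 101 rect [436.3   5.5] [28.3 24.9] 90.0 circ [435.5   5.6] 14.7 z [13.1 35.1 38.5]
rim 355 rect [ 562.2 -269.1] [140.9 160.8] 78.2 circ [ 563.1 -269.5] 105.7 z [40.2 45.1 50. ]
handle 311 rect [ 561.7 -269.1] [140.6  25.2] 77.9 circ [ 561.5 -269. ] 70.7 z [114.5 129.  132.8]
totefloor? 4362 rect [ 568.2 -303.8] [239.1 262.7] 0.3 circ [ 569.5 -304.9] 176.0 z [1.1 2.9 7.5]
bottle 917 rect [790.4 -52.9] [67.4 60. ] 86.0 circ [793.6 -53.2] 34.0 z [ 26.6 126.9 191.7]
brush 736 rect [788.3  55.2] [ 45.5 118.6] 74.6 circ [788.1  55.1] 61.1 z [29.6 40.  43.9]
hammer 1315 rect [394.6 -13. ] [102.8 241.5] 4.7 circ [373.8 -13.4] 122.4 z [13.4 24.7 36. ]
prong valley 316 rect [639.2 323.1] [145.   90.4] 17.2 circ [634.8 319.2] 78.3 z [171.1 176.5 181.7]
tips+bar 559 rect [636.5 322. ] [168.6  90. ] 15.6 circ [635.3 320.7] 91.9 z [182.
[... 3511 characters left out ...]
np.int64(139), np.int64(594), np.int64(268), np.int64(178))]
195 [(np.int64(102), np.int64(582), np.int64(351), np.int64(175)), (np.int64(105), np.int64(583), np.int64(345), np.int64(173)), (np.int64(139), np.int64(580), np.int64(264), np.int64(189)), (np.int64(142), np.int64(583), np.int64(261), np.int64(177))]
200 [(np.int64(103), np.int64(572), np.int64(349), np.int64(172)), (np.int64(106), np.int64(571), np.int64(342), np.int64(173)), (np.int64(138), np.int64(568), np.int64(263), np.int64(196))]
205 [(np.int64(102), np.int64(558), np.int64(345), np.int64(185)), (np.int64(105), np.int64(558), np.int64(337), np.int64(190))]
210 [(np.int64(102), np.int64(545), np.int64(340), np.int64(197))]
```

```bash
python3 - <<'E'
from h import *
import pickle
for n in("top","scene"):
    c=pickle.load(open(n+".pkl","rb")); w=cloud(c).reshape(-1,3); w=w[~np.isnan(w[:,0])]
    def near(x,y,r,lo,hi): return w[(np.hypot(w[:,0]-x,w[:,1]-y)<r)&(w[:,2]>lo)&(w[:,2]<hi)]
    a=np.deg2rad(15.6); R=np.array([[np.cos(a),-np.sin(a)],[np.sin(a),np.cos(a)]])
    p=near(640,320,130,165,205); 
    f=near(704,342,95,6,16); r=cv2.minAreaRect(f[:,:2].astype(np.float32)); print(n,"foot",np.round(r[0],1),np.round(r[1],1),r[2])
    q=(p[:,:2]-np.array([590,310]))@R
    for s in(-1,1):
        b=q[(s*q[:,1]>20)&(s*q[:,1]<60)]; z=p[(s*q[:,1]>20)&(s*q[:,1]<60),2]
        b,z=b,z
        print(s,[(k,round(np.median(b[m,1]),1),round(np.percentile(z[m],90),1),int(m.sum())) for k in range(-50,140,8) if (m:=(b[:,0]>=k)&(b[:,0]<k+8)).any()])
    for nm,x,y,lo,hi in(("tin",659.7,-66,12,60),("jarB",511,-20.4,15,60)):
        t=near(x,y,40,lo,hi); t2=t[t[:,2]>np.percentile(t[:,2],95)-7]; cc=cv2.minEnclosingCircle(t2[:,:2].astype(np.float32)); print(nm,np.round(cc[0],1),round(cc[1],1),np.percentile(t2[:,2],[50]).round(1),len(t2))
    h=near(562,-269,110,119,136); r=cv2.minAreaRect(h[:,:2].astype(np.float32)); print("handle",np.round(r[0],1),np.round(r[1],1),r[2])
    h=near(562,-269,110,41,49); r=cv2.minAreaRect(h[:,:2].astype(np.float32)); print("rim",np.round(r[0],1),np.round(r[1],1),r[2])
    g=near(250,573,90,200,600); print("gripper z",len(g))
E
```

```text
top foot [713.5 343.9] [151.1 120.4] 15.809436798095703
-1 [(-42, np.float64(-41.5), np.float64(196.9), 3), (-34, np.float64(-42.3), np.float64(198.1), 16), (-26, np.float64(-43.7), np.float64(191.5), 14), (-18, np.float64(-42.9), np.float64(184.4), 11), (-10, np.float64(-42.6), np.float64(176.0), 16), (-2, np.float64(-41.0), np.float64(175.8), 17), (6, np.float64(-41.8), np.float64(176.6), 17), (14, np.float64(-42.0), np.float64(177.8), 17), (22, np.float64(-41.7), np.float64(179.7), 15), (30, np.float64(-41.6), np.float64(180.0), 18), (38, np.float64(-41.4), np.float64(182.6), 18), (46, np.float64(-41.9), np.float64(183.0), 13), (54, np.float64(-41.3), np.float64(184.2), 17), (62, np.float64(-41.4), np.float64(186.0), 16), (70, np.float64(-42.3), np.float64(189.4), 19), (78, np.float64(-41.9), np.float64(188.5), 15), (86, np.float64(-40.6), np.float64(191.2), 15), (94, np.float64(-41.6), np.float64(192.6), 19), (102, np.float64(-42.3), np.float64(193.6), 16), (110, np.float64(-41.2), np.float64(195.8), 17), (118, np.float64(-32.5), np.float64(197.5), 52), (126, np.float64(-30.6), n
[... 2814 characters left out ...]
oat64(37.4), np.float64(182.4), 11), (54, np.float64(36.5), np.float64(183.2), 13), (62, np.float64(36.1), np.float64(183.9), 11), (70, np.float64(36.8), np.float64(185.9), 12), (78, np.float64(36.7), np.float64(187.9), 12), (86, np.float64(37.3), np.float64(189.0), 12), (94, np.float64(36.4), np.float64(189.4), 13), (102, np.float64(36.3), np.float64(191.4), 12), (110, np.float64(36.7), np.float64(193.0), 12), (118, np.float64(33.3), np.float64(197.2), 11), (126, np.float64(31.7), np.float64(195.5), 9)]
tin [662.8 -64.6] 25.9 [23.7] 318
jarB [514.6 -18.9] 19.4 [44.7] 137
handle [ 564.4 -268.5] [140.1  27.7] 77.70823669433594
rim [ 563.8 -268.5] [139.9 162.6] 78.01895141601562
gripper z 1161
```

send_rows:
  commands:
    - [[0, 0, 0, -1], [0, 0, 0, -0.45], [0, -1, 0, 0], [0, -1, 0, 0], [0, -1, 0, 0], [0, -1, 0, 0], [0, -1, 0, 0], [0, -1, 0, 0], [0, -1, 0, 0], [0, -1, 0, 0], [-0.5, -1, 0, 0], [-0.5, -1, 0, 0], [-0.5, -1, 0, 0], [-0.5, -1, 0, 0], [-0.5, -1, 0, 0], [-0.5, -1, 0, 0], [-0.5, -1, 0, 0], [-0.5, -1, 0, 0], [-0.5, -1, 0, 0], [-0.5, -1, 0, 0]]
  fingers: 1
  force: 30

```text
time: 2.6
tool_pos: [294.6, 140.5, 246.0]
eef_rot: [[-0.978, 0.207, -0.018], [0.207, 0.978, -0.011], [0.015, -0.014, -1.0]]
wrist_force: [0.8, 0.4, -0.7]
gripper_width: 1.002
grasp_force: 0.0
```

send_rows:
  commands:
    - [[-1, -0.31, 0, 0], [-1, -0.31, 0, 0], [-1, -0.31, 0, 0], [-1, -0.31, 0, 0], [-1, -0.31, 0, 0], [-1, -0.31, 0, 0], [-1, -0.31, 0, 0], [-1, -0.31, 0, 0], [-1, -0.31, 0, 0], [-1, -0.31, 0, 0], [-1, -0.31, 0, 0], [-1, -0.31, 0, 0], [-1, -0.31, 0, 0], [-1, -0.31, 0, 0], [0, 0, 0, 0], [0, 0, 0, 0], [0, 0, 0, 0]]

```text
time: 4.72
tool_pos: [613.9, -36.2, 242.6]
eef_rot: [[-0.978, 0.206, -0.018], [0.206, 0.979, -0.01], [0.015, -0.013, -1.0]]
wrist_force: [-0.3, -0.6, -0.2]
gripper_width: 1.002
grasp_force: 0.0
```

```bash
cat > d.py <<'E'
from h import *
import sys
def go(x,y,z,ang=None):
    s=env.read_state();R=np.array(s["eef_rot"]);t=np.array(s["tool_pos"])
    a=np.degrees(np.arctan2(R[1,1],R[0,1]))
    print("t",round(float(s["time"]),2),"pos",t.round(1),"yang",round(a,2),"units",(R.T@(np.array([x,y,z])-t)/25).round(2),"spin",None if ang is None else round((a-ang)/8,2),"F",np.round(s["wrist_force"],1),"tilt",R[:2,2].round(4))
if __name__=="__main__": go(*map(float,sys.argv[1:]))
E
python3 - <<'E'
from d import *
go(661,-65,150,78.1)
c=cap("wrist"); cv2.imwrite("pics/w1.png",c["img"]); w=cloud(c); g=w.reshape(-1,3)
for x,y,lo,hi in((661,-65,17,32),(513,-20,38,52)):
    m=(np.hypot(g[:,0]-x,g[:,1]-y)<38)&(g[:,2]>lo)&(g[:,2]<hi)
    if m.sum()>5: print(cv2.minEnclosingCircle(g[m,:2].astype(np.float32)),m.sum(),np.median(g[m,2]))
E
```

```text
t 4.72 pos [613.9 -36.2 242.6] yang 78.14 units [-2.14 -0.69  3.68] spin 0.0 F [-0.3 -0.6 -0.2] tilt [-0.0176 -0.01  ]
((660.2139892578125, -65.6862564086914), 24.87786865234375) 1288 24.863813825379253
((513.0455932617188, -20.534992218017578), 18.30009651184082) 1081 45.91301586860186
```

send_rows:
  commands:
    - [[-0.75, -0.22, 0.7, 0], [-0.74, -0.22, 1, 0], [-0.7, -0.22, 1, 0], [0, 0, 1, 0], [0, 0, 1, 0], [0, 0, 1, 0], [0, 0, 1, 0], [0, 0, 0.7, 0], [0, 0, 0.5, 0], [0, 0, 0, 0], [0, 0, 0, 0]]

```text
time: 6.15
tool_pos: [661.7, -66.5, 45.4]
eef_rot: [[-0.978, 0.206, -0.016], [0.207, 0.978, -0.01], [0.014, -0.014, -1.0]]
wrist_force: [-0.5, 1.0, -0.5]
gripper_width: 1.0
grasp_force: 0.0
```

```bash
python3 d.py 660.3 -65.6 22 78.1
```

```text
t 6.15 pos [661.7 -66.5  45.4] yang 78.08 units [0.05 0.04 0.94] spin -0.0 F [-0.5  1.  -0.5] tilt [-0.0161 -0.0104]
```

send_rows:
  commands:
    - [[0.05, 0.04, 0.5, 0], [0, 0, 0.4, 0], [0, 0, 0, 0]]

```text
time: 6.52
tool_pos: [658.6, -65.3, 20.4]
eef_rot: [[-0.978, 0.206, -0.02], [0.207, 0.978, -0.01], [0.018, -0.014, -1.0]]
wrist_force: [1.4, -0.6, 0.3]
gripper_width: 1.001
grasp_force: 0.0
```

send_rows:
  commands:
    - [[0, 0, 0, 0], [0, 0, 0, 0], [0, 0, 0, 0], [0, 0, 0, 0], [0, 0, 0, 0], [0, 0, 0, 0], [0, 0, 0, 0], [0, 0, 0, 0]]
  fingers: -1
  force: 30

```text
time: 7.52
tool_pos: [660.1, -65.5, 22.6]
eef_rot: [[-0.978, 0.207, -0.016], [0.207, 0.978, -0.01], [0.014, -0.014, -1.0]]
wrist_force: [-0.0, -0.5, 5.6]
gripper_width: 0.574
grasp_force: 31.4
```

send_rows:
  commands:
    - [[0, 0, -0.6, 0], [0, 0, -1, 0], [0, 0, -1, 0], [0, 0, -1, 0], [0, 0, -1, 0], [0, 0, -1, 0], [0, -0.5, -1, 0], [0, -1, -0.6, 0], [0, -1, 0, 0], [0, -1, 0, 0], [0, -1, 0, 0], [0, -1, 0, 0], [0, -1, 0, 0], [0, -1, 0, 0], [0, -0.8, 0, 0], [0, 0, 0, 0], [0, 0, 0, 0]]

```text
time: 9.65
tool_pos: [620.4, -265.2, 204.7]
eef_rot: [[-0.979, 0.205, -0.017], [0.206, 0.979, -0.009], [0.015, -0.013, -1.0]]
wrist_force: [0.9, 0.1, -0.4]
gripper_width: 0.573
grasp_force: 31.2
```

```bash
python3 - <<'E'
from d import *
go(610.5,-279,150,78.1)
c=cap("wrist"); cv2.imwrite("pics/w2.png",c["img"]); g=cloud(c).reshape(-1,3)
for lo,hi in((41,49),(121,136)):
    m=(np.hypot(g[:,0]-563,g[:,1]+269)<112)&(g[:,2]>lo)&(g[:,2]<hi)
    if m.sum()>5: print(cv2.minAreaRect(g[m,:2].astype(np.float32)),m.sum())
print(env.read_state()["gripper_width"])
E
```

```text
t 9.65 pos [ 620.4 -265.2  204.7] yang 78.15 units [ 0.24 -0.59  2.2 ] spin 0.01 F [ 0.9  0.1 -0.4] tilt [-0.0174 -0.0093]
((562.8423461914062, -269.45440673828125), (140.7551727294922, 160.51283264160156), 78.05384063720703) 2756
((562.899169921875, -269.6401672363281), (140.4428253173828, 25.875768661499023), 77.95590209960938) 3680
0.5721282553837468
```

View pics/w2.png

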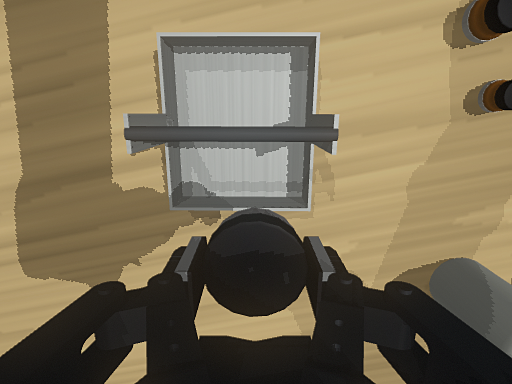

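send_rows:
  commands:
    - [[0.24, -0.6, 0, 0], [0, 0, 0, 0], [0, 0, 1, 0], [0, 0, 1, 0], [0, 0, 1, 0], [0, 0, 1, 0], [0, 0, 0.8, 0], [0, 0, 0.2, 0], [0, 0, 0, 0], [0, 0, 0, 0]]

```text
time: 10.95
tool_pos: [609.5, -281.7, 81.3]
eef_rot: [[-0.978, 0.207, -0.016], [0.207, 0.978, -0.011], [0.013, -0.014, -1.0]]
wrist_force: [0.5, 0.2, -0.3]
gripper_width: 0.575
grasp_force: 31.2
```

```bash
python3 - <<'E'
from d import *
go(610.3,-279.5,28,78.1)
c=cap("scene"); im=c["img"][170:384,60:300]; cv2.imwrite("pics/s2.png",cv2.resize(im,None,fx=3,fy=2.8,interpolation=cv2.INTER_CUBIC))
E
```

```text
t 10.95 pos [ 609.5 -281.7   81.3] yang 78.08 units [-0.04  0.12  2.13] spin -0.0 F [ 0.5  0.2 -0.3] tilt [-0.0157 -0.0111]
```

View pics/s2.png

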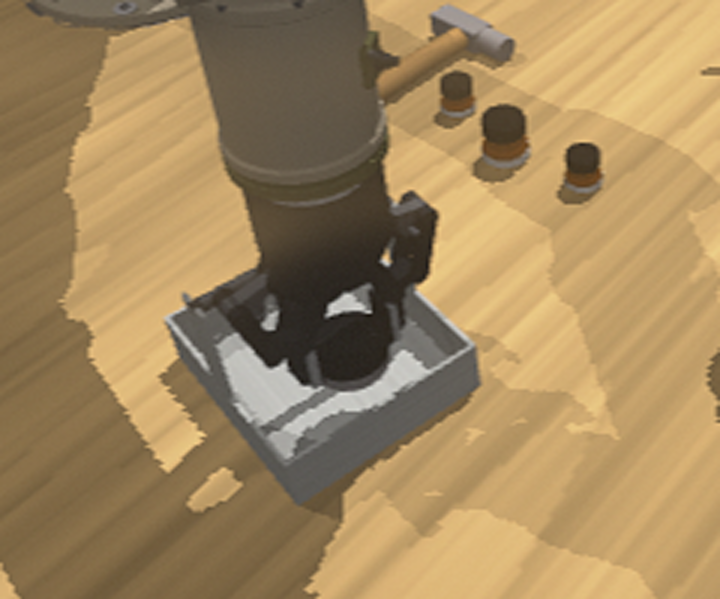

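The tin, at (350,345) in the crop, hangs over the far compartment with the rod behind it. I'll lower it in two steps and watch the force.

send_rows:
  commands:
    - [[-0.04, 0.1, 0.4, 0], [0, 0, 0.4, 0], [0, 0, 0.3, 0], [0, 0, 0, 0]]

```text
time: 11.5
tool_pos: [609.1, -279.1, 51.2]
eef_rot: [[-0.978, 0.207, -0.02], [0.207, 0.978, -0.01], [0.017, -0.013, -1.0]]
wrist_force: [0.4, -0.8, -0.9]
gripper_width: 0.565
grasp_force: 31.2
```

send_rows:
  commands:
    - [[0, 0, 0.4, 0], [0, 0, 0.35, 0], [0, 0, 0.2, 0], [0, 0, 0, 0], [0, 0, 0, 0]]

```text
time: 12.12
tool_pos: [609.6, -279.7, 29.1]
eef_rot: [[-0.978, 0.206, -0.017], [0.207, 0.978, -0.011], [0.015, -0.014, -1.0]]
wrist_force: [0.6, -0.4, -1.3]
gripper_width: 0.575
grasp_force: 31.2
```

send_rows:
  commands:
    - [[0, 0, 0, 0], [0, 0, 0, 0], [0, 0, 0, 0], [0, 0, 0, 0], [0, 0, -0.5, 0], [0, 0, -1, 0], [0, 0, -1, 0], [0, 0, -1, 0], [0, 0, -1, 0], [0, 0, -1, 0], [0, 0, -1, 0], [0, 0, 0, 0], [0, 0, 0, 0]]
  fingers: 0.5

```text
time: 13.75
tool_pos: [612.0, -277.8, 191.0]
eef_rot: [[-0.978, 0.207, -0.018], [0.207, 0.978, -0.01], [0.015, -0.014, -1.0]]
wrist_force: [0.5, -0.1, -0.5]
gripper_width: 0.751
grasp_force: 0.0
```

```bash
python3 - <<'E'
from d import *
go(513,-20.5,180,78.1)
c=cap("wrist"); g=cloud(c).reshape(-1,3)
for lo,hi in((41,49),(121,136)):
    m=(np.hypot(g[:,0]-563,g[:,1]+269)<112)&(g[:,2]>lo)&(g[:,2]<hi)
    if m.sum()>5: print(cv2.minAreaRect(g[m,:2].astype(np.float32)),m.sum())
m=(np.hypot(g[:,0]-610,g[:,1]+279)<32)&(g[:,2]>20)&(g[:,2]<34)
print(cv2.minEnclosingCircle(g[m,:2].astype(np.float32)),m.sum(),np.median(g[m,2]))
E
```

```text
t 13.75 pos [ 612.  -277.8  191. ] yang 78.08 units [5.99 9.26 0.41] spin -0.0 F [ 0.5 -0.1 -0.5] tilt [-0.0179 -0.0102]
((562.8485717773438, -269.3819885253906), (140.72520446777344, 160.58450317382812), 77.99383544921875) 3023
((562.9478759765625, -269.54266357421875), (140.62855529785156, 26.154020309448242), 77.99691009521484) 4155
((613.93994140625, -279.98175048828125), 28.313934326171875) 2062 27.88295795520557
```

send_rows:
  commands:
    - [[0.2, 0.4, 0, 0], [0.6, 0.9, 0, 0], [0.6, 0.9, 0, 0], [0.6, 0.9, 0, 0], [0.6, 0.9, 0, 0], [0.6, 0.9, 0, 0], [0.6, 0.9, 0, 0], [0.6, 0.9, 0, 0], [0.6, 0.9, 0, 0], [0.6, 0.9, 0, 0], [0.4, 0.76, 1, 0], [0, 0, 1, 0], [0, 0, 1, 0], [0, 0, 0.6, 0], [0, 0, 0, 0], [0, 0, 0, 0], [0, 0, 0, 0]]
  fingers: 0.7

```text
time: 15.92
tool_pos: [512.4, -21.4, 101.3]
eef_rot: [[-0.978, 0.207, -0.016], [0.207, 0.978, -0.01], [0.013, -0.013, -1.0]]
wrist_force: [-1.0, -0.7, -0.2]
gripper_width: 0.854
grasp_force: 0.0
```

```bash
python3 d.py 513 -20.5 31 78.1
```

```text
t 15.93 pos [512.4 -21.4 101.3] yang 78.07 units [-0.05  0.08  2.81] spin -0.0 F [-1.  -0.7 -0.2] tilt [-0.0158 -0.0103]
```

send_rows:
  commands:
    - [[0, 0.05, 1, 0], [-0.05, 0, 1, 0], [0, 0, 0.6, 0], [0, 0, 0.4, 0], [0, 0, 0, 0], [0, 0, 0, 0]]

```text
time: 16.68
tool_pos: [512.5, -21.2, 26.0]
eef_rot: [[-0.978, 0.207, -0.016], [0.207, 0.978, -0.01], [0.014, -0.013, -1.0]]
wrist_force: [0.3, 0.6, -0.0]
gripper_width: 0.851
grasp_force: 0.0
```

send_rows:
  commands:
    - [[0, 0, 0, 0], [0, 0, 0, 0], [0, 0, 0, 0], [0, 0, 0, 0], [0, 0, 0, 0], [0, 0, 0, 0], [0, 0, 0, 0]]
  fingers: -1
  force: 30

```text
time: 17.55
tool_pos: [512.3, -21.2, 26.1]
eef_rot: [[-0.978, 0.207, -0.017], [0.207, 0.978, -0.01], [0.014, -0.014, -1.0]]
wrist_force: [-1.6, 0.8, 5.5]
gripper_width: 0.444
grasp_force: 29.6
```

send_rows:
  commands:
    - [[0, 0, -0.6, 0], [0, 0, -1, 0], [0, 0, -1, 0], [0, 0, -1, 0], [0, 0, -1, 0], [0, 0, -1, 0], [0, 0, -1, 0], [0, -0.4, -0.6, 0], [0, 0, 0, 0]]

```text
time: 18.68
tool_pos: [513.3, -30.6, 206.7]
eef_rot: [[-0.978, 0.208, -0.015], [0.209, 0.978, -0.011], [0.013, -0.014, -1.0]]
wrist_force: [-1.0, 0.0, -1.6]
gripper_width: 0.445
grasp_force: 30.4
```

```bash
python3 d.py 512 -258.8 190 78.0
```

```text
t 18.68 pos [513.3 -30.6 206.7] yang 77.97 units [-1.86 -8.93  0.77] spin -0.0 F [-1.   0.  -1.6] tilt [-0.0152 -0.0109]
```

send_rows:
  commands:
    - [[-0.1, -0.5, 0, 0], [-0.2, -0.9, 0, 0], [-0.2, -0.9, 0, 0], [-0.2, -0.9, 0, 0], [-0.2, -0.9, 0, 0], [-0.2, -0.9, 0, 0], [-0.2, -0.9, 0, 0], [-0.2, -0.9, 0, 0], [-0.2, -0.9, 0, 0], [-0.2, -0.8, 0, 0], [-0.16, -0.43, 0, 0], [0, 0, 0.6, 0], [0, 0, 1, 0], [0, 0, 1, 0], [0, 0, 1, 0], [0, 0, 0.8, 0], [0, 0, 0, 0], [0, 0, 0, 0]]

```text
time: 20.92
tool_pos: [515.6, -258.8, 98.0]
eef_rot: [[-0.978, 0.206, -0.017], [0.206, 0.979, -0.01], [0.015, -0.014, -1.0]]
wrist_force: [-0.7, -0.0, -0.7]
gripper_width: 0.443
grasp_force: 30.4
```

```bash
python3 d.py 512 -258.8 32 78.0
```

```text
t 20.93 pos [ 515.6 -258.8   98. ] yang 78.13 units [0.1  0.   2.64] spin 0.02 F [-0.7 -0.  -0.7] tilt [-0.0172 -0.0102]
```

send_rows:
  commands:
    - [[0.1, 0, 0, 0], [0, 0, 0.5, 0], [0, 0, 0.5, 0], [0, 0, 0.5, 0], [0, 0, 0.4, 0], [0, 0, 0, 0]]

```text
time: 21.68
tool_pos: [511.3, -259.0, 49.0]
eef_rot: [[-0.978, 0.206, -0.02], [0.207, 0.978, -0.01], [0.017, -0.013, -1.0]]
wrist_force: [0.3, 0.4, -0.5]
gripper_width: 0.444
grasp_force: 30.4
```

send_rows:
  commands:
    - [[0, 0, 0.4, 0], [0, 0, 0.25, 0], [0, 0, 0.1, 0], [0, 0, 0, 0], [0, 0, 0, 0]]

```text
time: 22.3
tool_pos: [511.9, -259.6, 31.8]
eef_rot: [[-0.978, 0.207, -0.017], [0.207, 0.978, -0.011], [0.014, -0.014, -1.0]]
wrist_force: [-0.3, -0.4, -1.0]
gripper_width: 0.444
grasp_force: 30.4
```

send_rows:
  commands:
    - [[0, 0, 0, 0], [0, 0, 0, 0], [0, 0, 0, 0], [0, 0, 0, 0], [0, 0, -0.5, 0], [0, 0, -1, 0], [0, 0, -1, 0], [0, 0, -1, 0], [0, 0, -1, 0], [0, 0, -1, 0], [0, 0, -1, 0], [0, 0, -0.6, 0], [0, 0, 0, 0], [0, 0, 0, 0]]
  fingers: 0.3

```text
time: 24.05
tool_pos: [514.4, -257.4, 208.1]
eef_rot: [[-0.978, 0.206, -0.019], [0.207, 0.978, -0.01], [0.016, -0.013, -1.0]]
wrist_force: [-0.2, -0.2, 0.5]
gripper_width: 0.649
grasp_force: 0.0
```

```bash
python3 - <<'E'
from d import *
go(562.9,-269.5,126,-12)
c=cap("wrist"); g=cloud(c).reshape(-1,3)
for lo,hi in((41,49),(121,136)):
    m=(np.hypot(g[:,0]-563,g[:,1]+269)<112)&(g[:,2]>lo)&(g[:,2]<hi)
    if m.sum()>5: print(cv2.minAreaRect(g[m,:2].astype(np.float32)),m.sum())
cv2.imwrite("pics/w3.png",c["img"])
c=cap("top"); cv2.imwrite("pics/t3.png",cv2.resize(c["img"][160:270,310:440],None,fx=4,fy=4))
E
```

```text
t 24.05 pos [ 514.4 -257.4  208.1] yang 78.09 units [-2.05 -0.03  3.25] spin 11.26 F [-0.2 -0.2  0.5] tilt [-0.0189 -0.0098]
((563.1409301757812, -269.54541015625), (140.23191833496094, 161.244384765625), 77.85588836669922) 2369
((558.4228515625, -282.4496154785156), (115.09931945800781, 15.043861389160156), 74.06463623046875) 1454
```

View pics/w3.png

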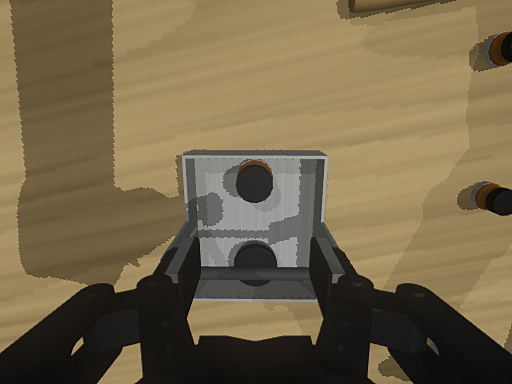

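The jar stands upright at (254,182) in the near half and the tin lies flat at (257,260) in the far half. Next I'll turn the gripper across the rod.

send_rows:
  commands:
    - [[-1, 0, 0, 0], [-1.0, 0, 0, 0], [-0.05, 0, 0, 0.5], [0, 0, 0, 1], [0, 0, 0, 1], [0, 0, 0, 1], [0, 0, 0, 1], [0, 0, 0, 1], [0, 0, 0, 1], [0, 0, 0, 1], [0, 0, 0, 1], [0, 0, 0, 1], [0, 0, 0, 1], [0, 0, 0, 0.76], [0, 0, 0, 0], [0, 0, 0, 0]]

```text
time: 26.15
tool_pos: [564.8, -268.2, 207.7]
eef_rot: [[0.205, 0.978, -0.018], [0.979, -0.206, -0.01], [-0.014, -0.016, -1.0]]
wrist_force: [-0.9, -0.3, 0.5]
gripper_width: 0.649
grasp_force: 0.0
```

```bash
python3 d.py 562.9 -269.5 125 -12
```

```text
t 26.15 pos [ 564.8 -268.2  207.7] yang -11.87 units [-0.02 -0.01  3.31] spin 0.02 F [-0.9 -0.3  0.5] tilt [-0.0184 -0.0102]
```

send_rows:
  commands:
    - [[0, 0, 0.8, 0], [0, 0, 1, 0], [0, 0, 1, 0], [0, 0, 0.5, 0], [0, 0, 0, 0], [0, 0, 0, 0]]

```text
time: 26.9
tool_pos: [564.1, -269.4, 126.9]
eef_rot: [[0.208, 0.978, -0.016], [0.978, -0.208, -0.011], [-0.014, -0.013, -1.0]]
wrist_force: [0.4, 0.5, 0.2]
gripper_width: 0.646
grasp_force: 0.0
```

send_rows:
  commands:
    - [[0, 0, 0, 0], [0, 0, 0, 0], [0, 0, 0, 0], [0, 0, 0, 0], [0, 0, 0, 0], [0, 0, 0, 0], [0, 0, 0, 0], [0, 0, 0, 0]]
  fingers: -1
  force: 60

```text
time: 27.9
tool_pos: [563.6, -269.1, 126.0]
eef_rot: [[0.208, 0.978, -0.017], [0.978, -0.208, -0.01], [-0.014, -0.015, -1.0]]
wrist_force: [-2.1, 1.3, 5.2]
gripper_width: 0.091
grasp_force: 58.8
```

send_rows:
  commands:
    - [[0, 0, -0.3, 0], [0, 0, -0.6, 0], [0, 0, -0.6, 0], [0, 0, -0.6, 0], [0, 0, -0.6, 0], [0, 0, -0.5, 0], [0, 0, -0.4, 0], [0, 0, 0, 0]]

```text
time: 28.9
tool_pos: [565.5, -268.4, 216.7]
eef_rot: [[0.208, 0.978, -0.016], [0.978, -0.208, -0.011], [-0.014, -0.013, -1.0]]
wrist_force: [0.3, -0.5, -5.2]
gripper_width: 0.092
grasp_force: 58.6
```

send_rows:
  commands:
    - [[0, 0, 0, -0.2], [0, 0, 0, -0.5], [0, 0, 0, -0.6], [0, 0, 0, -0.6], [0, 0, 0, -0.6], [0, 0, 0, -0.5], [0, 0, 0, -0.35], [0, 0, 0, -0.1], [0, 0, 0, 0]]

```text
time: 30.02
tool_pos: [564.9, -268.1, 215.3]
eef_rot: [[-0.269, 0.963, -0.018], [0.963, 0.268, -0.01], [-0.005, -0.02, -1.0]]
wrist_force: [0.9, 0.3, -4.4]
gripper_width: 0.093
grasp_force: 58.6
```

```bash
python3 d.py 493.5 280 218 15.7
```

```text
t 30.02 pos [ 564.9 -268.1  215.3] yang 15.58 units [21.89  3.13 -0.28] spin -0.02 F [ 0.9  0.3 -4.4] tilt [-0.0182 -0.0101]
```

send_rows:
  commands:
    - [[0.3, 0.05, -0.14, 0], [0.6, 0.1, -0.14, 0], [0.9, 0.13, 0, 0], [0.9, 0.13, 0, 0], [0.9, 0.13, 0, 0], [0.9, 0.13, 0, 0], [0.9, 0.13, 0, 0], [0.9, 0.13, 0, 0], [0.9, 0.13, 0, 0], [0.9, 0.13, 0, 0], [0.9, 0.13, 0, 0], [0.9, 0.13, 0, 0], [0.9, 0.13, 0, 0], [0.9, 0.13, 0, 0], [0.9, 0.13, 0, 0], [0.9, 0.13, 0, 0], [0.9, 0.13, 0, 0], [0.9, 0.13, 0, 0], [0.9, 0.13, 0, 0], [0.9, 0.13, 0, 0]]

```text
time: 32.52
tool_pos: [509.4, 162.1, 219.8]
eef_rot: [[-0.27, 0.963, -0.017], [0.963, 0.27, -0.01], [-0.005, -0.019, -1.0]]
wrist_force: [0.6, -0.5, -4.7]
gripper_width: 0.09
grasp_force: 58.6
```

send_rows:
  commands:
    - [[0.9, 0.13, 0, 0], [0.9, 0.13, 0, 0], [0.9, 0.13, 0, 0], [0.9, 0.13, 0, 0], [0.7, 0.1, 0, 0], [0.4, 0.05, 0, 0], [0, 0, 0, 0], [0, 0, 0, 0], [0, 0, 0, 0]]

```text
time: 33.65
tool_pos: [495.2, 277.0, 218.4]
eef_rot: [[-0.267, 0.963, -0.017], [0.964, 0.267, -0.011], [-0.006, -0.02, -1.0]]
wrist_force: [0.3, -0.9, -4.6]
gripper_width: 0.094
grasp_force: 58.6
```

```bash
python3 - <<'E'
from d import *
go(493.5,280,218,15.7)
c=cap("wrist"); g=cloud(c).reshape(-1,3); cv2.imwrite("pics/w4.png",c["img"])
a=np.deg2rad(15.7); R=np.array([[np.cos(a),-np.sin(a)],[np.sin(a),np.cos(a)]])
g=g[~np.isnan(g[:,0])]; q=(g[:,:2]-[589.8,307.1])@R
for s in(-1,1):
    m=(abs(s*q[:,1]-40)<20)&(abs(q[:,0]-30)<90)&(g[:,2]>165)&(g[:,2]<205)
    b=q[m];z=g[m,2]; print(s,[(k,round(np.median(b[j,1]),1),round(np.percentile(z[j],90),1)) for k in range(-50,130,10) if (j:=(b[:,0]>=k)&(b[:,0]<k+10)).sum()>5])
E
```

```text
t 33.65 pos [495.2 277.  218.4] yang 15.5 units [ 0.13 -0.03  0.01] spin -0.02 F [ 0.3 -0.9 -4.6] tilt [-0.0174 -0.0107]
-1 [(-30, np.float64(-34.1), np.float64(192.5)), (-20, np.float64(-34.4), np.float64(185.7)), (-10, np.float64(-36.0), np.float64(176.1)), (0, np.float64(-36.0), np.float64(176.1)), (10, np.float64(-36.2), np.float64(176.6)), (20, np.float64(-36.2), np.float64(178.4)), (30, np.float64(-36.1), np.float64(180.0)), (40, np.float64(-36.0), np.float64(182.1)), (50, np.float64(-36.0), np.float64(182.9))]
1 [(-40, np.float64(41.9), np.float64(197.5)), (-30, np.float64(43.2), np.float64(197.6)), (-20, np.float64(43.9), np.float64(187.4)), (-10, np.float64(42.1), np.float64(176.4)), (0, np.float64(42.0), np.float64(176.3)), (10, np.float64(42.2), np.float64(176.8)), (20, np.float64(42.2), np.float64(178.4)), (30, np.float64(41.8), np.float64(179.9))]
```

View pics/w4.png

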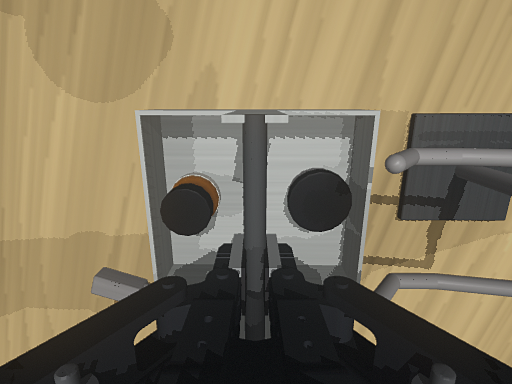

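The rod is held at (255,200) with the jar at left (190,205) and the tin at right (320,200). The prong tips at (398,160) and (390,285) lie ahead on the right.

send_rows:
  commands:
    - [[0.27, 0.2, 0, 0.02], [0, 0.5, 0, 0], [0, 0.6, 0, 0], [0, 0.6, 0, 0], [0, 0.6, 0, 0], [0, 0.6, 0, 0], [0, 0.5, 0, 0], [0, 0.35, 0, 0], [0, 0, 0, 0], [0, 0, 0, 0], [0, 0, 0, 0]]

```text
time: 35.08
tool_pos: [587.8, 310.9, 216.6]
eef_rot: [[-0.267, 0.964, -0.017], [0.964, 0.266, -0.01], [-0.005, -0.02, -1.0]]
wrist_force: [-0.9, 0.8, -4.9]
gripper_width: 0.09
grasp_force: 58.6
```

```bash
python3 d.py 589.3 310 181 15.7
```

```text
t 35.08 pos [587.8 310.9 216.6] yang 15.45 units [-0.04  0.08  1.42] spin -0.03 F [-0.9  0.8 -4.9] tilt [-0.0175 -0.0102]
```

send_rows:
  commands:
    - [[0, 0.07, 0.3, -0.03], [0, 0, 0.4, 0], [0, 0, 0.4, 0], [0, 0, 0.2, 0], [0, 0, 0, 0], [0, 0, 0, 0]]

```text
time: 35.83
tool_pos: [589.4, 311.1, 184.2]
eef_rot: [[-0.27, 0.963, -0.017], [0.963, 0.27, -0.01], [-0.005, -0.019, -1.0]]
wrist_force: [-0.8, -0.0, -4.5]
gripper_width: 0.089
grasp_force: 58.6
```

send_rows:
  commands:
    - [[0, 0, 0.08, 0], [0, 0, 0.06, 0], [0, 0, 0, 0], [0, 0, 0, 0]]

```text
time: 36.33
tool_pos: [589.4, 311.1, 180.8]
eef_rot: [[-0.27, 0.963, -0.017], [0.963, 0.27, -0.01], [-0.005, -0.019, -1.0]]
wrist_force: [-0.3, -0.7, -0.7]
gripper_width: 0.09
grasp_force: 59.0
```

```bash
python3 - <<'E'
from d import *
go(589.3,310,181,15.7)
c=cap("scene"); cv2.imwrite("pics/s5.png",cv2.resize(c["img"][80:250,270:430],None,fx=3.5,fy=3.5,interpolation=cv2.INTER_CUBIC))
E
```

```text
t 36.33 pos [589.4 311.1 180.8] yang 15.68 units [-0.04 -0.01 -0.01] spin -0.0 F [-0.3 -0.7 -0.7] tilt [-0.0168 -0.0098]
```

View pics/s5.png

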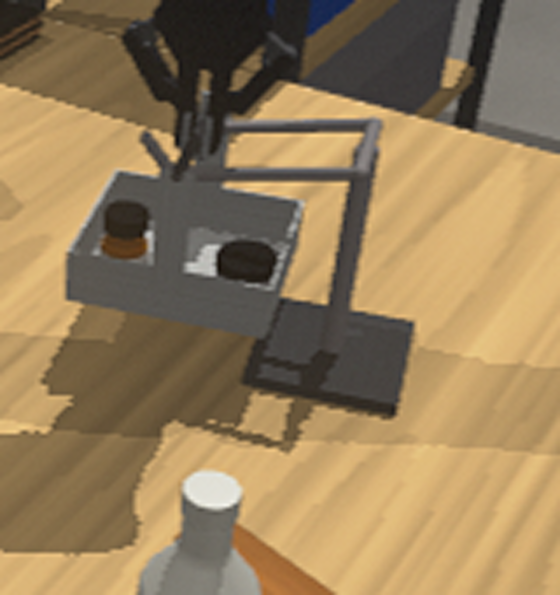

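The tote hangs on the prongs at (185,170), with jar and tin inside, and the wrist load has dropped to about 0. I'll release it now.

send_rows:
  commands:
    - [[0, 0, 0.02, 0], [0, 0, 0, 0], [0, 0, 0, 0], [0, 0, 0, 0], [0, 0, 0, 0], [0, 0, 0, 0], [0, 0, 0, 0]]
  fingers: 0

```text
time: 37.25
tool_pos: [589.2, 310.9, 179.8]
eef_rot: [[-0.27, 0.963, -0.018], [0.963, 0.27, -0.01], [-0.005, -0.02, -1.0]]
wrist_force: [0.3, -0.1, 0.2]
gripper_width: 0.503
grasp_force: 0.0
```

send_rows:
  commands:
    - [[0, 0, -0.2, 0], [0, 0, -0.4, 0], [0, 0, -0.6, 0], [0, 0, -1, 0], [0, 0, -1, 0], [0, 0, -1, 0], [0, 0, -1, 0], [0, 0, 0, 0], [0, 0, 0, 0], [0, 0, 0, 0], [0, 0, 0, 0], [0, 0, 0, 0], [0, 0, 0, 0]]

```text
time: 38.88
tool_pos: [591.4, 312.3, 309.6]
eef_rot: [[-0.27, 0.963, -0.018], [0.963, 0.27, -0.01], [-0.005, -0.02, -1.0]]
wrist_force: [0.6, -0.7, 0.2]
gripper_width: 0.5
grasp_force: 0.0
```

```bash
python3 - <<'E'
from d import *
go(589.3,310,181,15.7)
c=cap("scene"); cv2.imwrite("pics/s6.png",cv2.resize(c["img"][60:310,140:450],None,fx=2.4,fy=2.4,interpolation=cv2.INTER_CUBIC))
E
```

```text
t 38.88 pos [591.4 312.3 309.6] yang 15.67 units [-0.04 -0.    5.15] spin -0.0 F [ 0.6 -0.7  0.2] tilt [-0.0177 -0.0105]
```

View pics/s6.png

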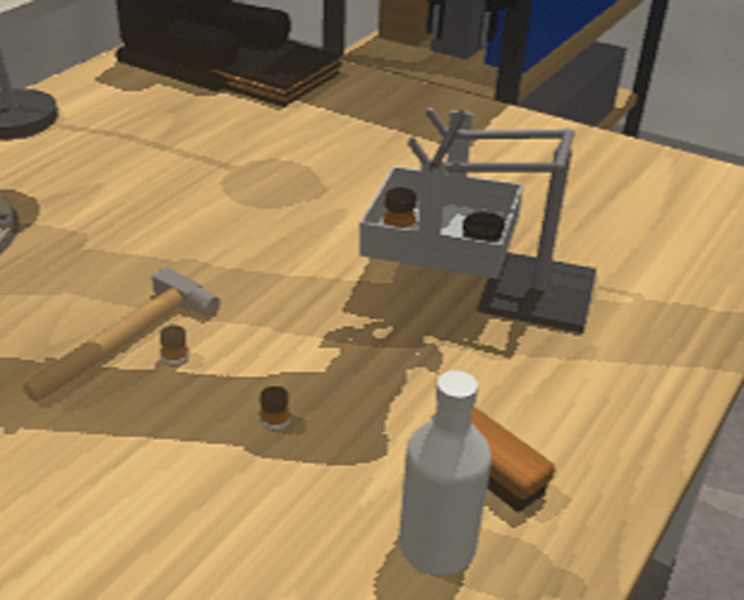

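The tote hangs in both prongs at (450,150) with the jar (400,205) and tin (483,225) inside. The gripper is clear and the bystanders haven't moved.

```bash
python3 -c "
from rig import env
print(env.finish_job())"
```

```text
the job is handed in; nothing more can be done
None
```

The tote hangs by its handle on both prongs with the tin and jar inside, the gripper is clear, the bottle, hammer and brush were not touched, and the job was handed in at about 39 s.

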